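# Set a shoe last on the measuring board and bring up the toe slide

## Task

Measure the wooden shoe last that stands on the measuring board: push it back along the board until its heel is fully home in the metal heel cup and its toe is on the board's centre line, and only then push the toe slide up until its face touches the tip of the toe. Just push with the fingers: do not lift or tip the last, do not shove it home with the slide, and leave everything else on the table where it is.

Things in the scene. Friction and masses are not known exactly. Their poses are not given: they have to be found in the camera images.
- gauge: the measuring board, fixed to the table: a wooden board 500 mm long (its x), 160 mm wide (y), 14 mm thick; origin in the middle of its underside, z up. x runs along the white centre line (y = 0) from the heel end to the toe end. The heel cup stands at the heel end, the toe slide at the other. Brass scales with ticks run along both edges
- cup_back (a point): the innermost point of the heel cup's back on the centre line, at board level (x = -205 mm, z = 14 mm in the board's frame); axes as the board's. The cup is an open-fronted arc of 4 mm metal strip, inner radius 36 mm, centred on x = -169 mm, y = 0 of the board, 34 mm tall, 71 mm wide at its mouth (x = -175 mm); the wooden block behind it ends at x = -221 mm
- toe_slide (a joint): travel of the toe slide towards the heel end, in m: 0 = fully open (face at x = 225 mm of the board), up to 0.24; it stays where it is left and slides against about 1.6 N of friction
- slide_face (a point): centre of the toe slide's flat face that looks to the heel end (brass plate, 20 mm above the board); axes as the board's. The slide is a wooden bar across the whole board, 18 mm thick (from the face towards the toe end), 174 mm wide, its top 45 mm above the board
- last_right: wooden right-foot shoe last on the measuring board, 245 mm long, 81 mm wide at the ball, 78 mm tall at the heel part, 37 to 21 mm over the front 60 mm; 0.25 to 0.55 kg; slides on its flat underside. Origin under the middle of its length; x to the toe, y to its left, z up. Side walls at y = +30 and -30 mm at x = -80 mm, +35 and -36 mm at x = +82 mm, +28 and -28 mm at x = +100 mm
- last_heel (a point): rearmost point of that last's heel, on its long axis, 20 mm above its underside (x = -122.5 mm)
- last_toe (a point): foremost point of that last's toe, on its long axis, 20 mm above its underside (x = +122.5 mm)
- last_left: the left-foot mate of the last, 245 mm long, standing on the table away to the right of the gauge; origin under its middle
- modelling_tool: wooden modelling tool, about 190 x 17 x 10 mm, lying on the table along the robot's side of the gauge; origin under its middle
- brush: brush with a wooden handle lying on the table along the far side of the gauge; origin under its middle
- beaker: terracotta beaker, 76 mm wide, 85 mm tall, standing on the table beyond the far side of the gauge; origin under its centre
- slip_jar: grey jar with a white cap, 62 mm wide, 75 mm tall, standing on the table beyond the far side of the gauge; origin under its centre
- water_bowl: blue bowl, 140 mm wide, 55 mm tall, on the table to the left; origin under its centre
- test_tiles: pile of three fired grey tiles, 70 x 70 mm, 26 mm high, on the table to the left; origin under its centre
Mind the look-alikes: they are no part of the job. What is shaped like the last_right but blue or red is not meant.

How it is judged:
On the way:
1. the last's heel is home in the cup (within 4 mm) and its toe on the centre line (within 9 mm) while the toe slide is still more than 15 mm clear of the toe (x of last_heel in the frame of cup_back below 0.004 m and y of last_heel in the frame of gauge between -0.007 and 0.007 m and y of last_toe in the frame of gauge between -0.009 and 0.009 m and z of last_right in the frame of gauge below 0.019 m and angle between last_right's own z axis and vertical below 0.06 rad and x of last_toe in the frame of slide_face below -0.015 m), for 0.2 s.
At the end, for the whole second after the job is handed in: the last stands flat on the board with its heel within 4 mm of the back of the cup and within 7 mm of the centre line, its toe tip within 9 mm of the centre line, and the slide's face within 4 mm of the toe tip; all at rest (x of last_heel in the frame of cup_back below 0.004 m and y of last_heel in the frame of gauge between -0.007 and 0.007 m and y of last_toe in the frame of gauge between -0.009 and 0.009 m and z of last_right in the frame of gauge below 0.019 m and angle between last_right's own z axis and vertical below 0.06 rad and x of last_toe in the frame of slide_face above -0.004 m and linear speed of last_right below 0.01 m/s and velocity of joint toe_slide between -0.01 and 0.01 m/s); the robot touches nothing.
It fails at once if the last is lifted more than 8 mm off the board or tipped more than about 11 degrees (z of last_right in the frame of gauge above 0.022 m or angle between last_right's own z axis and vertical above 0.2 rad).
It fails at once if the slide's face reaches the toe (within 3 mm) while the heel is still more than 12 mm from home (the slide shoves the last) (x of last_toe in the frame of slide_face above -0.003 m and x of last_heel in the frame of cup_back above 0.012 m).
It fails at once if another thing on the table is moved more than 20 mm or tipped over (distance of any of last_left, modelling_tool, brush, beaker, slip_jar, water_bowl, test_tiles from where it was at the start of the episode above 0.02 m or angle between any of last_left, modelling_tool, brush, beaker, slip_jar, water_bowl, test_tiles's own z axis and vertical above 0.4 rad).
It also fails if it takes over 67 s, if anything falls off the work surface, if the arm or the gripper's body presses on something with over 40 N, if the wrist force passes 120 N, or if a joint passes its speed limit or range.

## Robot

A 6-joint arm with a two-finger parallel gripper is mounted at the origin on the work surface. World frame = base frame: x ahead of the robot, y to its left, z up, the work surface at z = 0. Lengths are in m, angles in rad, forces in N, time in s.
With the tool pointing down it reaches from about 0.4 to 0.925 m from the base axis. Payload 12.5 kg.
Tool frame: the origin (TCP) lies at the very end of the fingers, on their centre line; the grasp point (between the pads) lies 19 mm behind it (robot.grip_point_offset is the distance from the TCP to the grasp point, in m); z points along the fingers, y is the line along which they close (so a half turn about z gives the same grasp; the last joint's range is limited). The gripper opens to 95 mm and grips with 3 to 60 N. Pads are 20 mm wide; open, the fingers measure 119 mm over their backs; the gripper's body (75 mm by 180 mm) begins 59 mm behind the grasp point.
Start: joints at [-1.226, 0.491, 1.559, -0, 1.092, -0.106], TCP at [0.272, -0.563, 0.215] pointing down, gripper open.
Joint ranges: [-3.1, 3.1], [-0.84, 2.19], [0.05, 2.79], [-1.13, 4.28], [0.06, 2.93], [-2.69, 2.69]. Speed limits (rad/s): [2.22, 2.22, 2.79, 3.14, 3.14, 3.14].

## Interface

Orientations are given as [roll, pitch, yaw] about the fixed x, y, z axes, in that order (R = Rz(yaw) Ry(pitch) Rx(roll)).
In Python, from rig import robot gives the robot as it stands. The module is installed in compiled form; this text tells all that it offers. Calls block until the motion is done:
- robot.movep(position, orientation): joint-space move of the TCP to a pose.
- robot.move_l(position, rot=None, v=0.15): straight line of the TCP; rot=None keeps the orientation; v is the mean speed in m/s.
- robot.set_joints(angles): joint-space move.
- robot.gripper_to(opening, force=None): finger opening in m; force is the grip in N (None keeps the last); returns when the fingers have stopped.
- robot.sleep(seconds).
- robot.ik(position, orientation): joint angles nearest the present ones, or None.
- robot.get_state(): the state.
- robot.camera(name): name is "scene" or "top"; returns the picture (480x640x3 uint8, red, green, blue); there is no depth.
- robot.camera_info(name): a dict with "K" (3x3 intrinsics, pixels), "cam_to_world" (4x4, takes a point from camera to world coordinates). Camera axes: x right, y up, looking along -z (the intrinsics and any distortion apply to the point x, -y, -z); pixel columns grow to the right and rows downward; lengths in m; the calibration is good to about 2 mm. A picture is of the moment at which its call begins. camera_info takes no time and is no camera call.
A pose or a line that the arm cannot do raises robot.Unreachable and nothing moves.
- robot.sign_off(): hands the job in; it is judged then, once.
The state is a dict: "clock": time; "joint_pos": joint angles; "joint_vel": joint speeds; "tau": joint torques, N m; "position": TCP position; "orientation": TCP orientation; "force": force on the tool from outside, world axes, zero at the start; "torque": the same for the moment, N m; "finger_gap": finger opening in m; "grip_force": force on a finger pad.
Only numpy, scipy, OpenCV 4.12 (cv2) and the standard library are available. Lean on these libraries where they do the work, as an engineer would, in place of code of your own. Each camera call takes 0.05 s, during which the arm holds its last target. There are 200 camera calls.

## Working session

There is one attempt and no reset: what is moved stays moved. The work goes in short steps, each a Python script; the robot and the scene stay as the last script left them, time stands still between calls to the robot, and variables do not carry over. Pictures are saved under pics/ and viewed, at most 10 in all, crops included, and the job is handed in when it is done.

```bash
mkdir -p pics
python3 - <<'E'
from rig import robot
import cv2,numpy as np
for n in("top","scene"):
    im=robot.camera(n); cv2.imwrite(f"pics/{n}0.png",im[:,:,::-1]); i=robot.camera_info(n); print(n,{k:np.round(v,4).tolist() if not isinstance(v,str) else v for k,v in i.items()})
print(robot.get_state()["clock"])
E
```

```text
top {'K': [[586.3865, 0.0, 320.479], [0.0, 586.3865, 233.0082], [0.0, 0.0, 1.0]], 'cam_to_world': [[-0.0213, 0.9884, -0.1504, 0.2318], [-0.9997, -0.0227, -0.0077, 0.023], [-0.0111, 0.1502, 0.9886, 1.8193], [0.0, 0.0, 0.0, 1.0]]}
scene {'K': [[583.3622, 0.0, 328.4533], [0.0, 583.3622, 241.3662], [0.0, 0.0, 1.0]], 'cam_to_world': [[-0.2213, -0.8257, 0.5188, 1.2854], [0.9752, -0.1837, 0.1236, 0.2207], [-0.0068, 0.5333, 0.8459, 1.3712], [0.0, 0.0, 0.0, 1.0]]}
0.1
```

View pics/top0.png

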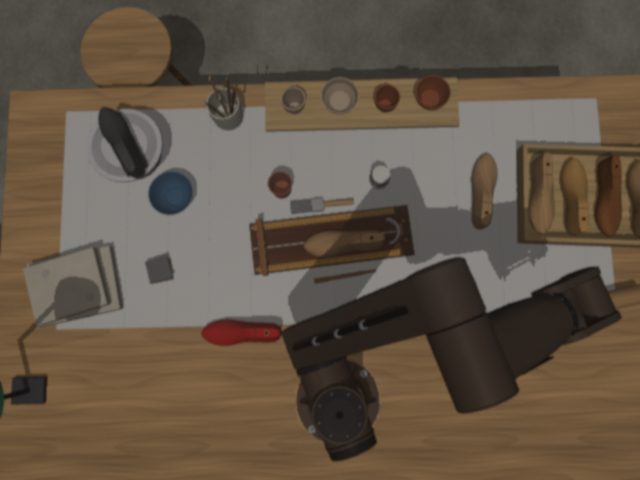

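View pics/scene0.png

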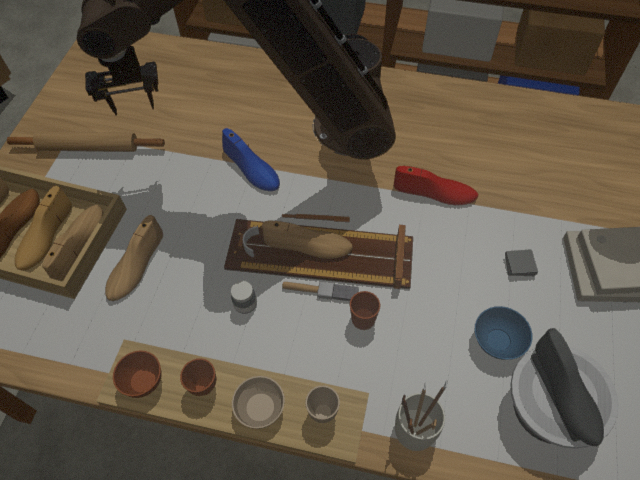

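Candidates for the last: the wooden one on the board, top (345,243) / scene (305,240); its mate, top (484,190); the lasts in the box, top (540–640,195); red, top (240,333); blue, scene (250,160); black, top (122,140). By the description I take the wooden one on the board. Its heel is on the cup side, at right in the top view. Next, close crops.

Run:
```python
import cv2
a=cv2.imread("pics/top0.png")[195:290,240:425]; cv2.imwrite("pics/ct.png",cv2.resize(a,None,fx=4.3,fy=4.3,interpolation=cv2.INTER_CUBIC))
a=cv2.imread("pics/scene0.png")[205:305,218:424]; cv2.imwrite("pics/cs.png",cv2.resize(a,None,fx=3.88,fy=3.88,interpolation=cv2.INTER_CUBIC))
```

```text
(no output)
```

View pics/ct.png

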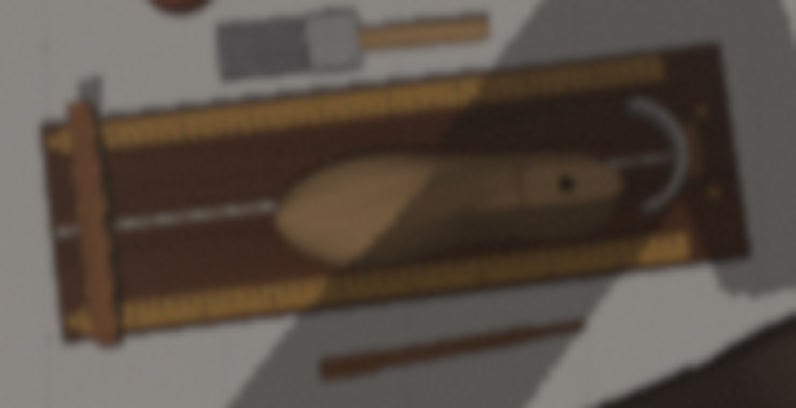

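View pics/cs.png

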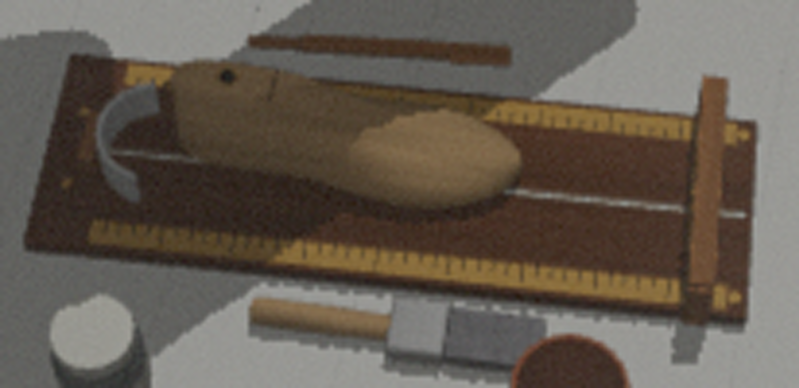

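The crops confirm the choice: a natural wood last standing on the board with its heel towards the cup. In the top crop the toe tip is at (276,215), the heel hole at (567,184) and the cup back at (685,157). The slide is fully open at (95,210). The toe lies a few mm to the robot's side of the centre line. Now I'll fit the board pose from its corners and triangulate the toe and the hole.

```bash
cat > h.py <<'E'
from rig import robot
import numpy as np, cv2
from scipy.optimize import least_squares
CAM={n:robot.camera_info(n) for n in("top","scene")}
def proj(n,P):
    T=np.linalg.inv(CAM[n]["cam_to_world"]); p=np.atleast_2d(P)@T[:3,:3].T+T[:3,3]
    p=p*[1,-1,-1]; q=p@np.array(CAM[n]["K"]).T; return q[:,:2]/q[:,2:]
def ray(n,uv,z):
    C=np.array(CAM[n]["cam_to_world"]); d=np.linalg.inv(CAM[n]["K"])@[*uv,1]; d=C[:3,:3]@(d*[1,-1,-1]); o=C[:3,3]
    return o+d*(z-o[2])/d[2]
def tri(pt): # dict cam->pixel
    f=lambda X:np.concatenate([proj(n,X)[0]-pt[n] for n in pt])
    r=least_squares(f,[.6,0,.05]); return r.x,r.fun
def g2w(g,p): # gauge (x,y,yaw) frame -> world
    c,s=np.cos(g[2]),np.sin(g[2]); p=np.atleast_2d(p); return np.c_[g[0]+c*p[:,0]-s*p[:,1],g[1]+s*p[:,0]+c*p[:,1],p[:,2]]
def w2g(g,p):
    c,s=np.cos(g[2]),np.sin(g[2]); d=np.asarray(p)-[g[0],g[1],0]; return np.array([c*d[0]+s*d[1],-s*d[0]+c*d[1],d[2]])
fT=lambda u,v:np.array([240+(u+.5)/4.3-.5,195+(v+.5)/4.3-.5])
fS=lambda u,v:np.array([218+(u+.5)/3.88-.5,205+(v+.5)/3.88-.5])
E
python3 - <<'E'
from h import *
# order: heel far(world +x => gauge -y), toe far, toe near, heel near
m=np.array([[-.25,-.08,.014],[.25,-.08,.014],[.25,.08,.014],[-.25,.08,.014]])
T=[fT(718,44),fT(42,124),fT(65,341),fT(748,258)]; S=[fS(25,248),fS(745,322),fS(757,122),fS(72,57)]
for use in ("top","scene","both"):
    def f(g):
        P=g2w(g,m); r=[]
        if use!="scene": r.append(proj("top",P)-T)
        if use!="top": r.append(proj("scene",P)-S)
        return np.concatenate(r).ravel()
    s=least_squares(f,[.55,0,1.6]); g=s.x; print(use,g.round(4),s.fun.round(1))
np.save("g.npy",g)
for nm,t,sc in(("toe",(276,215),(521,160)),("hole",(567,184),(228,76))):
    X,r=tri({"top":fT(*t),"scene":fS(*sc)}); print(nm,X.round(4),r.round(1),"gauge",w2g(g,X).round(4))
print("toe top z.034",w2g(g,ray("top",fT(276,215),.034)),"scene",w2g(g,ray("scene",fS(521,160),.034)))
for p in((685,157),): print("cup",w2g(g,ray("top",fT(*p),.048)))
for u in((100,210),): print("slide face",w2g(g,ray("top",fT(103,200),.059)))
print(robot.get_state()["orientation"])
E
```

```text
top [0.4868 0.0044 1.6685] [ 0.7 -0.4 -0.8 -0.1 -0.9  0.2  1.   0.2]
scene [0.4917 0.0069 1.6741] [-0.8 -0.3  1.  -0.1  0.5  0.3 -0.7 -0.1]
both [0.4892 0.0057 1.6711] [ 0.1 -1.4 -1.2 -0.6 -1.2 -0.3  0.6 -0.8 -0.9 -1.4  0.5 -0.8  0.3 -0.3
 -0.7 -1.1]
toe [0.4679 0.0898 0.0375] [-0.3  0.1 -0.3 -0. ] gauge [0.0858 0.0128 0.0375]
hole [ 0.4778 -0.1137  0.0906] [-0.4  0.1 -0.4 -0. ] gauge [-0.1177  0.0234  0.0906]
toe top z.034 [0.08490943 0.01225267 0.034     ] scene [0.08646387 0.01506373 0.034     ]
cup [-0.20853299  0.00857358  0.048     ]
slide face [ 0.20424104 -0.00994269  0.059     ]
[-3.14065481e+00 -8.64966630e-05  4.50809249e-01]
```

Run:
```python
from h import *
g=np.load("g.npy")
for p in((58,232),(118,226),(270,207),(612,163),(670,157)): print("T line",w2g(g,ray("top",fT(*p),.014)).round(4))
for p in((745,214),(510,191),(195,160),(118,154)): print("S line",w2g(g,ray("scene",fS(*p),.014)).round(4))
for p in((630,101),(648,210),(687,151)): print("T cup",w2g(g,ray("top",fT(*p),.048)).round(4))
for p in((157,85),(137,180),(98,130)): print("S cup top",w2g(g,ray("scene",fS(*p),.048)).round(4))
for p in((90,102),(117,345)): print("T slide",w2g(g,ray("top",fT(*p),.059)).round(4))
for p in((703,78),(687,285)): print("S slide",w2g(g,ray("scene",fS(*p),.059)).round(4))
for n,f,p in(("top",fT,(276,215)),("scene",fS,(521,160))): print(n,"toe",w2g(g,ray(n,f(*p),.034)).round(4))
for n,f,p in(("top",fT,(567,184)),("scene",fS,(228,76))): print(n,"hole",w2g(g,ray(n,f(*p),.0905)).round(4))
for p in((172,85),(185,150)):print("S heel z.09,.014",w2g(g,ray("scene",fS(*p),.085)).round(4),w2g(g,ray("scene",fS(*p),.014)).round(4))
print("T heel z.085",w2g(g,ray("top",fT(622,185),.085)).round(4))
```

```text
T line [0.2431 0.0025 0.014 ]
T line [0.1996 0.0035 0.014 ]
T line [0.089  0.0032 0.014 ]
T line [-0.1604  0.0017  0.014 ]
T line [-0.2026  0.0025  0.014 ]
S line [0.2446 0.002  0.014 ]
S line [0.0807 0.0012 0.014 ]
S line [-0.1427  0.0002  0.014 ]
S line [-0.1977 -0.0013  0.014 ]
T cup [-0.1754 -0.0362  0.048 ]
T cup [-0.1772  0.0429  0.048 ]
T cup [-0.2105  0.0045  0.048 ]
S cup top [-0.1733  0.0378  0.048 ]
S cup top [-0.1724 -0.0408  0.048 ]
S cup top [-0.2071 -0.004   0.048 ]
T slide [ 0.2059 -0.0809  0.059 ]
T slide [0.2054 0.093  0.059 ]
S slide [0.2065 0.0815 0.059 ]
S slide [ 0.2057 -0.0839  0.059 ]
top toe [0.0849 0.0123 0.034 ]
scene toe [0.0865 0.0151 0.034 ]
top hole [-0.1189  0.0232  0.0905]
scene hole [-0.1167  0.0235  0.0905]
S heel z.09,.014 [-0.1546  0.0152  0.085 ] [-0.1705  0.061   0.014 ]
S heel z.09,.014 [-0.1363 -0.0354  0.085 ] [-0.1512  0.0076  0.014 ]
T heel z.085 [-0.1572  0.0278  0.085 ]
```

```bash
python3 - <<'E'
import numpy as np; from h import *
g=np.load("g.npy"); g[:2]=g2w(g,[0,.0013,0])[0,:2]; np.save("g.npy",g); print(g)
E
cat >> h.py <<'E'
g=np.load("g.npy")
YAW=g[2]-np.pi
def P(x,y,z): return g2w(g,[x,y,z])[0]
def O(dy=0): return [np.pi,0,YAW+dy]
def st(s=""):
    q=robot.get_state(); F=np.array(q["force"]); c,s_=np.cos(g[2]),np.sin(g[2])
    Fg=np.array([c*F[0]+s_*F[1],-s_*F[0]+c*F[1],F[2]])
    print(s,"t%.1f"%q["clock"],"g",w2g(g,q["position"]).round(4),"F",Fg.round(1),"gap%.4f"%q["finger_gap"],"grip%.1f"%q["grip_force"]); return Fg
def pic(n,cam="top"):
    im=robot.camera(cam)[:,:,::-1]; cv2.imwrite(f"pics/{n}.png",im); return im
E
python3 - <<'E'
from h import *
for d in(0,np.pi):
    q=robot.ik(P(-.117,.022,.15),O(d)); print(d,None if q is None else np.round(q,2))
q=robot.ik(P(-.117,.022,.15),O()); d=0 if q is not None and abs(q[5])<2.4 else np.pi
robot.movep(P(-.117,.022,.16),O(d)); st("above")
robot.move_l(P(-.117,.022,.036),v=.12); st("down")
robot.gripper_to(.064,force=8); st("closed")
robot.move_l(P(-.117,-.006,.036),v=.05); st("moved")
robot.gripper_to(.095); st("open")
robot.move_l(P(-.117,-.004,.15),v=.15)
robot.movep(P(.03,-.10,.30),O(d)); st("up")
pic("top1");im=pic("scene1","scene")
cv2.imwrite("pics/cs1.png",cv2.resize(im[205:305,218:424],None,fx=3.88,fy=3.88,interpolation=cv2.INTER_CUBIC))
E
```

```text
[0.48793943 0.0055509  1.67109761]
0 [-0.37  0.39  1.96 -0.    0.8   2.67]
3.141592653589793 [-0.37  0.39  1.96 -0.    0.8  -0.47]
above t1.9 g [-0.1178  0.0219  0.1601] F [-0.7  0.4 -1.2] gap0.0950 grip0.0
down t3.1 g [-0.1172  0.0218  0.0365] F [-0.  -0.4  0.5] gap0.0952 grip0.0
closed t3.8 g [-0.117   0.0218  0.036 ] F [ 0.4 -1.1 -0.2] gap0.0644 grip0.6
moved t4.5 g [-0.1169 -0.0061  0.036 ] F [ 0.5 -0.5  0.4] gap0.0637 grip0.0
open t5.3 g [-0.117 -0.006  0.036] F [ 0.6 -0.5 -0.1] gap0.0949 grip0.0
up t7.1 g [ 0.0294 -0.0994  0.2984] F [ 0.7 -0.4 -0.5] gap0.0950 grip0.0
```

View pics/cs1.png

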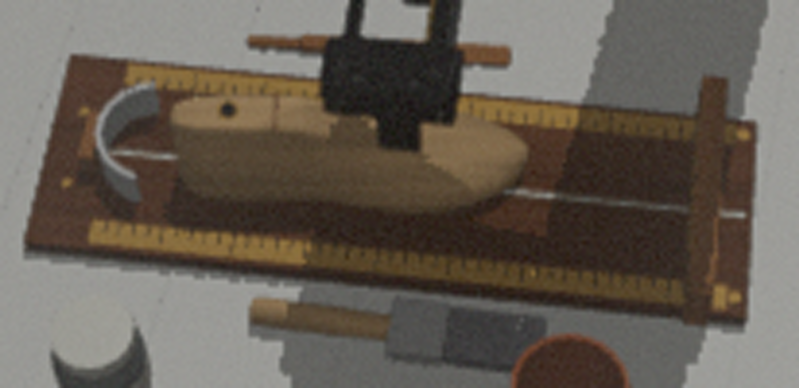

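The scene crop shows the heel moved over to the line: hole (228,109), toe tip (527,155), heel clear of the cup mouth. The gripper in front hides nothing that matters. Next is the toe.

Run:
```python
from h import *
t=w2g(g,ray("scene",fS(527,155),.034)); h=w2g(g,ray("scene",fS(228,109),.0905)); print(t.round(4),h.round(4))
D=np.pi
x=t[0]-.0245; y=t[1]*.7
robot.movep(P(x,y,.15),O(D)); robot.move_l(P(x,y,.021),v=.12); st("down")
robot.gripper_to(.060,force=8); st("closed")
robot.move_l(P(x,-.002,.021),v=.05); st("moved")
robot.move_l(P(x,0,.021),v=.05)
robot.gripper_to(.09); st("open")
robot.move_l(P(.12,0,.021),v=.15)
robot.move_l(P(.12,0,.20),v=.2); st("up")
pic("top2");im=pic("scene2","scene")
cv2.imwrite("pics/cs2.png",cv2.resize(im[205:305,218:424],None,fx=3.88,fy=3.88,interpolation=cv2.INTER_CUBIC))
```

```text
[0.0902 0.0183 0.034 ] [-0.1121 -0.0043  0.0905]
down t9.2 g [0.0657 0.0125 0.0215] F [-1.   0.3 -0.1] gap0.0952 grip0.0
closed t9.8 g [0.0657 0.013  0.0211] F [-0.4  1.8  3.2] gap0.0667 grip7.5
moved t10.2 g [ 0.0657 -0.0028  0.0211] F [ 1.5 -1.4  2.4] gap0.0626 grip7.6
open t11.2 g [0.0657 0.     0.021 ] F [ 0.2  0.1 -0.1] gap0.0902 grip0.0
up t12.7 g [0.1197 0.0004 0.1992] F [0.  0.4 0.5] gap0.0899 grip0.0
```

View pics/cs2.png

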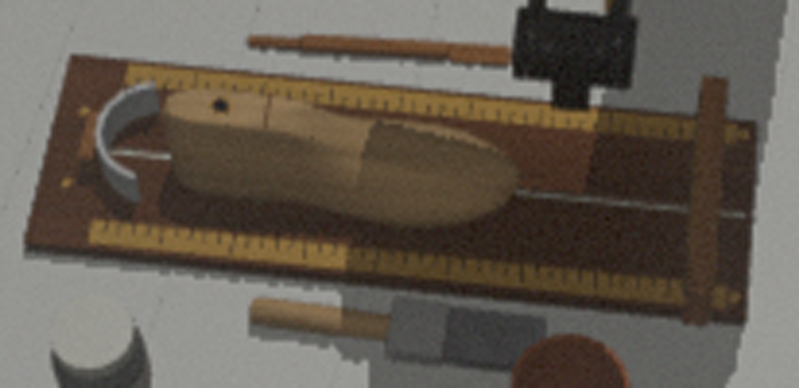

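The toe tip is now at (518,173), near the white line, and the hole is at (220,105), ready to enter the cup. I'll push from the toe with a narrow two-finger yoke.

Run:
```python
from h import *
t=w2g(g,ray("scene",fS(518,173),.034)); h=w2g(g,ray("scene",fS(220,105),.0905)); print(t.round(4),h.round(4))
robot.gripper_to(.036,force=40)
robot.move_l(P(.12,0,.022),v=.2); st("down")
robot.move_l(P(.058,0,.022),v=.05); st("push")
x=.058
while x>.034:
    x-=.002; robot.move_l(P(x,0,.022),v=.03); robot.sleep(.05); F=st("p")
    if abs(F[0])>12 or abs(F[1])>15: break
im=pic("top3")
```

```text
[0.0855 0.003  0.034 ] [-0.1181 -0.0018  0.0905]
down t14.9 g [ 0.12   -0.0004  0.0227] F [-0.1  0.5  0.6] gap0.0360 grip0.0
push t16.3 g [ 0.0581 -0.      0.022 ] F [-0.1  0.1 -0.4] gap0.0359 grip0.2
p t16.6 g [0.056 0.    0.022] F [1.1 1.6 1. ] gap0.0358 grip0.9
p t16.9 g [0.0539 0.     0.022 ] F [1.6 0.3 0.6] gap0.0362 grip0.8
p t17.2 g [ 0.0519 -0.      0.022 ] F [ 1.7 -0.  -0.3] gap0.0357 grip0.6
p t17.5 g [ 0.0499 -0.      0.022 ] F [ 1.8 -0.   0.3] gap0.0357 grip0.6
p t17.8 g [0.0479 0.     0.022 ] F [ 0.9  0.  -0.5] gap0.0359 grip0.6
p t18.1 g [ 0.0459 -0.      0.022 ] F [ 0.3  0.3 -0. ] gap0.0359 grip0.6
p t18.4 g [ 0.0439 -0.      0.022 ] F [1.8 0.1 0.1] gap0.0361 grip0.6
p t18.7 g [0.0421 0.0001 0.022 ] F [ 4.7  0.2 -0.3] gap0.0362 grip2.5
p t19.0 g [0.0414 0.0005 0.022 ] F [18.2 -0.5  1.4] gap0.0363 grip9.6
```

Run:
```python
from h import *
robot.move_l(P(.10,0,.022),v=.1); robot.move_l(P(.14,0,.16),v=.25); st("up")
a=pic("top4"); b=pic("scene4","scene")
A=cv2.resize(a[215:275,300:415],None,fx=5,fy=5,interpolation=cv2.INTER_CUBIC); B=cv2.resize(b[205:290,225:365],None,fx=4,fy=4,interpolation=cv2.INTER_CUBIC)
c=np.zeros((600,600,3),np.uint8); c[:A.shape[0],:A.shape[1]]=A; 
d=B[:,:560]; c=np.zeros((300+340-40,600,3),np.uint8); c[:260]=A[:260,:600] if A.shape[1]>=600 else np.pad(A[:260],((0,0),(0,600-A.shape[1]),(0,0))); c[260:600,:560]=B
cv2.imwrite("pics/v4.png",c)
```

```text
up t20.5 g [0.1395 0.0005 0.1592] F [ 0.5 -0.6 -0.7] gap0.0363 grip0.0
```

View pics/v4.png

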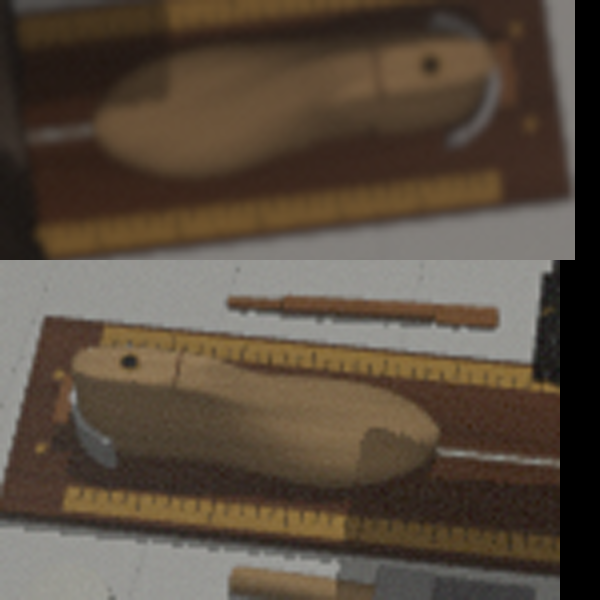

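The heel sits inside the cup in both views. The toe tip is at (96,125) in the top panel and (440,440) in the scene panel, and the hole is at (431,65) and (129,361). I'll triangulate to check.

Run:
```python
from h import *
T=lambda u,v:np.array([300+(u+.5)/5-.5,215+(v+.5)/5-.5]); S=lambda u,v:np.array([225+(u+.5)/4-.5,205+(v-260+.5)/4-.5])
for nm,t,s,z in(("toe",T(96,125),S(440,440),.034),("hole",T(431,65),S(129,361),.0905)):
    print(nm,w2g(g,ray("top",t,z)).round(4),w2g(g,ray("scene",s,z)).round(4))
print("line top",w2g(g,ray("top",T(32,135),.014)).round(4),"scene",w2g(g,ray("scene",S(540,461),.014)).round(4))
```

```text
toe [0.0373 0.0012 0.034 ] [ 0.0416 -0.0035  0.034 ]
hole [-0.1652 -0.0022  0.0905] [-0.1647 -0.0016  0.0905]
line top [ 0.0775 -0.0003  0.014 ] scene [1.094e-01 1.000e-04 1.400e-02]
```

The last is home: toe x ≈ 0.040 m as expected, with toe and heel within about 2 mm of the line. Now the slide.

Run:
```python
from h import *
D=np.pi
robot.gripper_to(.03)
robot.movep(P(.25,0,.16),O(D)); robot.move_l(P(.25,0,.040),v=.15); st("down")
robot.move_l(P(.236,0,.040),v=.04); st("near")
robot.move_l(P(.085,0,.040),v=.06); st("pushed")
x=.085
while x>.060:
    x-=.0015; robot.move_l(P(x,0,.040),v=.02); robot.sleep(.05); F=st("p")
    if F[0]>7: break
robot.move_l(P(x+.03,0,.040),v=.08); robot.move_l(P(x+.04,0,.20),v=.2); robot.movep(P(.25,.0,.25),O(D)); st("up")
a=pic("top5"); b=pic("scene5","scene")
A=cv2.resize(a[215:280,280:415],None,fx=4,fy=4,interpolation=cv2.INTER_CUBIC); B=cv2.resize(b[205:290,225:365],None,fx=4,fy=4,interpolation=cv2.INTER_CUBIC)
c=np.zeros((600,560,3),np.uint8); c[:260,:540]=A; c[260:]=B
cv2.imwrite("pics/v5.png",c)
```

```text
down t22.5 g [ 0.2498 -0.0004  0.0407] F [ 0.  -0.7 -0. ] gap0.0297 grip0.0
near t23.0 g [ 2.358e-01 -1.000e-04  4.010e-02] F [ 0.  -0.5  0.2] gap0.0298 grip0.0
pushed t25.6 g [0.0851 0.0001 0.04  ] F [ 0.7 -0.5 -0.8] gap0.0302 grip0.0
p t25.9 g [0.0835 0.0001 0.04  ] F [-0.  -0.   0.2] gap0.0295 grip0.2
p t26.2 g [ 0.0819 -0.      0.04  ] F [ 0.6 -0.4 -0.8] gap0.0299 grip0.0
p t26.5 g [ 0.0804 -0.      0.04  ] F [-0.6  0.  -0.8] gap0.0300 grip0.0
p t26.8 g [ 0.0789 -0.      0.04  ] F [-0.2 -0.2  0.3] gap0.0300 grip0.0
p t27.1 g [0.0774 0.     0.04  ] F [-0.7 -0.3  0.9] gap0.0298 grip0.0
p t27.4 g [ 0.0759 -0.      0.04  ] F [-0.2 -0.5 -0.4] gap0.0299 grip0.0
p t27.7 g [0.0744 0.     0.04  ] F [0.2 0.4 0.5] gap0.0299 grip0.0
p t28.0 g [ 0.0729 -0.      0.04  ] F [ 0.2 -0.5 -0. ] gap0.0301 grip0.0
p t28.3 g [ 0.0716 -0.      0.04  ] F [ 4.2 -0.2  0.6] gap0.0298 grip1.7
p t28.6 g [0.0712 0.     0.04  ] F [17.8 -1.9  0.2] gap0.0303 grip8.5
up t30.8 g [0.25   0.0004 0.2489] F [-0.7  0.5 -0.3] gap0.0299 grip0.0
```

View pics/v5.png

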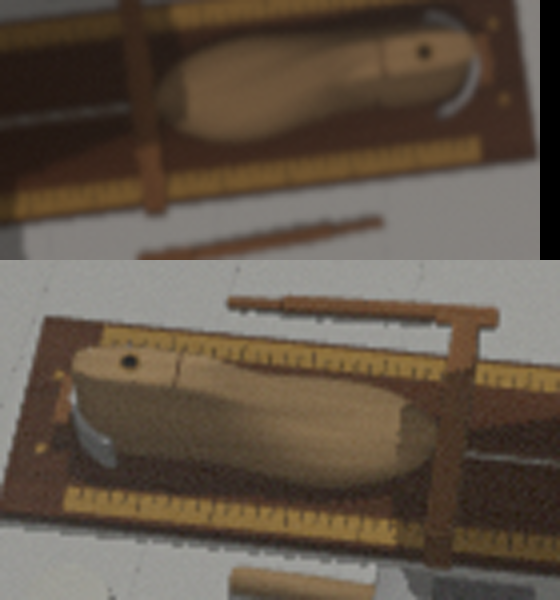

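The slide now stands right at the toe tip: top panel slide edge ~(155,100) and toe ~(161,100), scene panel ~(438,440). I'll check the face against the toe numerically.

Run:
```python
from h import *
T=lambda u,v:np.array([280+(u+.5)/4-.5,215+(v+.5)/4-.5]); S=lambda u,v:np.array([225+(u+.5)/4-.5,205+(v-260+.5)/4-.5])
for z in(.059,): print("face T",w2g(g,ray("top",T(157,100),z)).round(4),"S",w2g(g,ray("scene",S(452,330),z)).round(4),w2g(g,ray("scene",S(428,545),z)).round(4))
print("toe T",w2g(g,ray("top",T(160,103),.034)).round(4),"hole",w2g(g,ray("top",T(425,51),.0905)).round(4),w2g(g,ray("scene",S(129,361),.0905)).round(4))
a=cv2.imread("pics/top5.png"); print(a[239:243,312:326].mean(0).astype(int).tolist())
```

```text
face T [0.0372 0.0048 0.059 ] S [0.0412 0.0691 0.059 ] [ 0.0449 -0.0979  0.059 ]
toe T [0.0351 0.0039 0.034 ] hole [-0.1655 -0.0028  0.0905] [-0.1647 -0.0016  0.0905]
[[31, 38, 49], [28, 38, 52], [27, 38, 55], [27, 39, 57], [27, 40, 57], [28, 40, 58], [29, 42, 58], [33, 46, 60], [35, 49, 62], [36, 50, 64], [38, 52, 65], [38, 52, 66], [38, 53, 66], [40, 55, 70]]
```

```bash
python3 -c "
from rig import robot
print(robot.sign_off())"
```

```text
the job is handed in; nothing more can be done
None
```

The job is handed in: the camera check puts the last's heel home in the cup with its toe within about 4 mm of the centre line, and the slide was then pushed until it met about 18 N at the toe tip; the verdict was not shown to me.

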